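# Lower the toe lift onto a packing block

### The arm

A 6-joint arm with a two-finger parallel gripper is mounted at the origin on a cart in front of the work surface, level with it; the furniture and walls round the work are solid. World frame = base frame: x ahead of the robot, y to its left, z up, the work surface at z = 0. Lengths are in m, angles in degrees, forces in N, time in s.
With the tool pointing down it reaches from about 0.25 to 0.725 m from the base axis. Payload 9.7 kg.
Tool frame: the origin (TCP) lies at the very end of the fingers, on their centre line; the grasp point (between the pads) lies 19 mm behind it; z points along the fingers, y is the line along which they close (so a half turn about z gives the same grasp; the last joint's range is limited). The gripper opens to 85 mm and grips with 20 to 120 N. Pads are 22 mm wide; open, the fingers measure 114 mm over their backs; the gripper's body (76 mm by 85 mm) begins 54 mm behind the grasp point. The pads swing forward as they close: fully open they stand 13 mm farther back than shut.
Start: joints at [63.885, 4.979, 10.078, 95.1, 0, 90], TCP at [0.242, 0.494, 0.231] pointing down, gripper open.
Joint ranges: [-179.16, 179.16], [-48.56, 103.87], [-65.8, 70.77], [-126.05, 130.52], [-82.76, 87.17], [-180, 180]. Speed limits (degrees/s): [127.2, 127.2, 147.25, 180, 180, 180].

### API

Orientations are given as [roll, pitch, yaw] about the fixed x, y, z axes, in that order (R = Rz(yaw) Ry(pitch) Rx(roll)).
In Python, from workcell import bot gives the robot as it stands.
- The arm moves only by the tool arm_command, never from a script. Its argument "series" is a list of rows, each a list of 4 numbers: the shift along the tool's x, y, z in m, then the turn about the tool's z in rad. A call has exactly 5 rows; each row is the pose to reach, as a shift and turn from the pose commanded when the call began, along the tool's axes at that moment; what a row does not reach only later rows make up. A row lasts 1/10 s, in which the tool goes at most 50 mm and 8.59 degrees, less where a joint would pass 70% of its speed; a pose out of reach is approached as far as the arm can. A call with a gripper value outside its range is refused whole. "hand" is the finger opening in m, from 0 to 0.0854, set as the call begins (left out, the last holds). The fingers move at their own pace and stop on an object; "grip_force" is the grip in N (left out, the last holds). Time passes only in rows, so rows that repeat a pose let the fingers close, or fill a call up. It gives the time, the measured TCP pose, the force, the opening and the grip force at its end, in the units of the state.
- bot.get_obs(): the state, without advancing time (a new reading comes with each control period).
- bot.camera(name): name is "side" or "top" or "wrist"; returns a dict with "color" (400x640x3 uint8, blue, green, red), "camera_matrix" (3x3 intrinsics, pixels), "xyz" and "orientation" of the camera in the world; the wrist camera has in their place "T_tool_cam" (4x4, takes a point from camera to tool coordinates, whose origin is the TCP and whose axes are the flange's). Camera axes: x right, y up, looking along -z (the intrinsics and any distortion apply to the point x, -y, -z); pixel columns grow to the right and rows downward; lengths in m; the calibration is good to about 2 mm. A picture is of the moment at which its call begins: read the wrist's pose just before it. There is no depth.
- bot.job_done(): hands the job in; it is judged then, once.
Trained networks look in the newest picture that a camera, given by its name, has taken for a name from the list of things; names that differ only in an ending like _2 or _b are one class to them, and where a whole thing is asked for, a point or a joint stands for the part that bears it (a point fixed in the world has none). Each returns a list of dicts, best first, with "confidence" (0 to 1); they miss things now and then, are a little off and sometimes report something else, mostly with a low value. They report only what shows in the picture. A call takes as long as a camera call.
- bot.find_in(camera, target): "location" ([column, row] in pixels, amid what is visible of it).
- bot.mark_of(camera, target): "location" ([column, row] in pixels: a listed point, or the origin of a listed thing).
The state is a dict: "time": time; "q": joint angles; "qd": joint speeds; "joint_efforts": joint torques, N m; "ee_pos": TCP position; "tcp_rot": TCP orientation; "wrist_force": force on the tool from outside, world axes, zero at the start; "torque": the same for the moment, N m; "opening": finger opening in m; "grasp_force": force on a finger pad.
Only numpy, scipy, OpenCV 4.12 (cv2) and the standard library are available. Lean on these libraries where they do the work, as an engineer would, in place of code of your own. Each camera call takes 0.05 s, during which the arm holds its last target. There are 200 camera calls.

### The job

Push the wooden packing block fully home under the raised toe of the small lift, long way in, square and centred, gently up against the face of the lift's base. Then crack the T-handle release valve open anticlockwise, just enough that the toe sinks slowly onto the block, never faster than 15 mm a second, and shut the valve fully again once the toe stands on the block. Do not push on the lift's carriage by hand, and leave the other things alone.

Things in the scene. Friction and masses are not known exactly. Their poses are not given: they have to be found in the camera images.
- block_center (a point): centre of the loose oak packing block, 85 mm long (its own y axis), 44 mm wide (its own x axis), 38 mm high (z); it lies flat on the bench, so the centre is 19 mm up
- stop (a point): on the fixed grey toe lift: middle of the upright front face of its base (96 mm wide, 34 high), 19 mm above the bench. x points into the lift (the block goes in along +x, length along x), y to the lift's left, z up. The toe overhangs this face by 35 mm, is 70 mm wide and 12 thick. Home: the block's end touches the face, its centre 42 mm before it; 50 mm of it stay outside the toe, to be held there
- valve_grip (a point): centre of the release valve's T-handle, on the upright valve axis, 111 mm above the bench. Steel bar 50 mm long (its own x axis), 12 mm thick (y), 22 mm high (z); the valve block's top is 25 mm below the bar's centre. 30 mm behind the stop face and 130 mm to the lift's right of its middle; shut, the bar lies along the stop's x axis; it turns with the valve
- valve (a joint): valve angle, rad: 0 shut, grows anticlockwise from above, to 1.5. Turning takes some 0.15 N m; it stays where left. At first nothing happens; the ram begins to sink at an angle between 0.25 and 0.9 rad that depends on the unknown load; each further 0.1 rad then adds 7 to 10 mm/s. Turned back past that angle it holds again
- carriage (a joint): how far the toe has sunk from the top of its travel, m. Underside of the toe is 62 mm above the bench at 0 and sinks as the value grows; it meets the 38 mm high block at 0.024; end of travel without a block 0.027. It starts between 0 and 0.008
- toe (a point): middle of the underside of the toe's overhanging part, 17 mm in front of the stop face; sinks with the dark steel carriage, which rises behind the face, round weight on top, to 150 mm above the bench
- wood_block: the packing block of block_center; origin in the middle of its underside
- lift: the toe lift's fixed base; origin on the bench in the middle of its front face, axes as stop
- grease_tin: bystander: round tin, 70 mm wide, 42 mm high
- dressing_stone: bystander: dark stone bar 24x95x24 mm
- chain_tool: bystander: flat bar spanner with a socket, 45x134x22 mm
- nut_m16: bystander: hexagon nut, 24 mm wide, 13 mm high
- bolt_m12: bystander: bolt standing on its head, 48 mm high
- nut_m12: bystander: hexagon nut, 18 mm wide, 10 mm high

How it is judged:
By the outcome, as a careful person would: the job done as asked, in the order asked, and still so for the second after the job is handed in, with the robot touching nothing.
It also fails if it takes over 72 s, if anything falls off the work surface, if the arm or the gripper's body presses on something with over 40 N, if the wrist force passes 120 N, or if a joint passes its speed limit or range.

## Working session

There is one attempt and no reset: what is moved stays moved. The work goes in short steps, Python scripts to look and compute and a tool call to move; the robot and the scene stay as the last step left them, time stands still between calls to the robot, and variables do not carry over. Pictures are saved under pics/ and viewed, at most 10 in all, crops included, and the job is handed in when it is done.

Besides the shell and the picture viewer there is one more tool, called after "Call:" in YAML: its name, and indented under it one key for each argument. arm_command: Moves the arm, as the interface text tells. Its arguments: {"type":"object","properties":{"series":{"type":"array"},"hand":{"type":"number"},"grip_force":{"type":"number"}},"required":["series"]}

```bash
mkdir -p pics; cat > h.py <<'E'
import numpy as np, cv2
from scipy.spatial.transform import Rotation as R
from workcell import bot
def cam(name):
    o=bot.get_obs(); c=bot.camera(name)
    if 'T_tool_cam' in c:
        T=np.eye(4); T[:3,:3]=rot(o['tcp_rot']); T[:3,3]=o['ee_pos']; T=T@np.array(c['T_tool_cam'])
    else:
        T=np.eye(4); T[:3,:3]=rot(c['orientation']); T[:3,3]=c['xyz']
    return c,T
def rot(r):
    r=np.array(r,float)
    return r if r.shape==(3,3) else R.from_euler('xyz',r,degrees=True).as_matrix()
def ray(c,T,uv,z):
    p=cv2.undistortPoints(np.array([[uv]],float),np.array(c['camera_matrix']),np.array(c.get('distortion',np.zeros(5)),float))[0,0]
    d=T[:3,:3]@np.array([p[0],-p[1],-1]); return T[:3,3]+d*(z-T[2,3])/d[2]
def proj(c,T,P):
    q=(np.array(P)-T[:3,3])@T[:3,:3]; k=np.array(c['camera_matrix'])@np.array([q[0],-q[1],-q[2]]); return k[:2]/k[2]
E
python3 - <<'E'
from h import *
print(bot.get_obs())
ims=[]
for n in ['top','side','wrist']:
    c,T=cam(n); ims.append(c['color']); cv2.imwrite(f'pics/{n}0.png',c['color']); print(n,[k for k in c if k!='color'],T.round(3).tolist())
    for t,z in [('block_center',.019),('stop',.019),('valve_grip',.111),('toe',.058),('wood_block',0),('lift',0),('grease_tin',0),('dressing_stone',0),('chain_tool',0),('nut_m16',0),('bolt_m12',0),('nut_m12',0)]:
        r=bot.mark_of(n,t)
        print(t,[(np.round(a['location'],1).tolist(),round(a['confidence'],2),ray(c,T,a['location'],z)[:2].round(4).tolist()) for a in r[:2]])
E
```

```text
{'time': 0.0, 'q': array([6.38825061e+01, 5.01143562e+00, 1.00348332e+01, 9.50993105e+01,
       1.70076414e-03, 8.99996910e+01]), 'qd': array([-0.0469126 , -0.04615017, -0.01284524,  0.05790643, -0.00097532,
       -0.0075599 ]), 'joint_efforts': array([-1.67086735e-03, -5.20390427e+01,  4.64801788e+01,  1.62614178e-02,
       -2.88934393e-05,  6.90864709e-06]), 'ee_pos': array([0.24201076, 0.4936431 , 0.23058324]), 'tcp_rot': array([-1.79924087e+02, -1.70117202e-03,  1.53882813e+02]), 'wrist_force': array([-0.21905541, -0.31254879,  0.0917725 ]), 'torque': array([ 0.03755556, -0.02249234, -0.04766485]), 'grasp_force': 0.0, 'opening': 0.08529234911298042}
top ['camera_matrix', 'xyz', 'orientation'] [[0.071, 0.977, -0.199, 0.468], [-0.997, 0.07, -0.015, 0.067], [-0.0, 0.2, 0.98, 1.04], [0.0, 0.0, 0.0, 1.0]]
block_center [([247.0, 258.7], 0.83, [0.5154, 0.2584])]
stop [([272.3, 213.6], 0.68, [0.6413, 0.2029])]
valve_grip []
toe [([268.8, 216.3], 0.68, [0.6269, 0.2061])]
wood_block [([250.4, 258.0], 0.6, [0.5188, 0.253]), ([267.6, 214.9], 0.21, [0.64, 0.218])]
lift [([269.7, 210.4], 0.
[... 942 characters left out ...]
[308.9, 205.9], 0.64, [0.6449, 0.2202])]
grease_tin [([407.8, 322.4], 0.61, [0.7627, -0.172])]
dressing_stone [([359.4, 322.5], 0.56, [0.6788, -0.1586]), ([310.4, 202.6], 0.3, [0.6506, 0.2338])]
chain_tool [([398.1, 263.5], 0.65, [0.793, -0.0175])]
nut_m16 [([380.4, 286.3], 0.46, [0.7397, -0.0761])]
bolt_m12 [([384.6, 227.4], 0.61, [0.8, 0.1064])]
nut_m12 [([380.4, 286.3], 0.46, [0.7397, -0.0761])]
wrist ['camera_matrix', 'T_tool_cam'] [[0.44, -0.856, -0.269, 0.173], [0.898, 0.42, 0.131, 0.527], [0.001, -0.299, 0.954, 0.374], [0.0, 0.0, 0.0, 1.0]]
block_center []
stop []
valve_grip []
toe []
wood_block []
lift []
grease_tin []
dressing_stone []
chain_tool []
nut_m16 []
bolt_m12 []
nut_m12 []
```

View pics/top0.png

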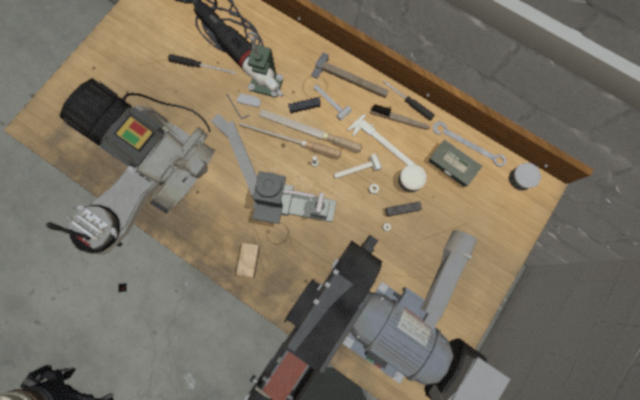

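View pics/side0.png

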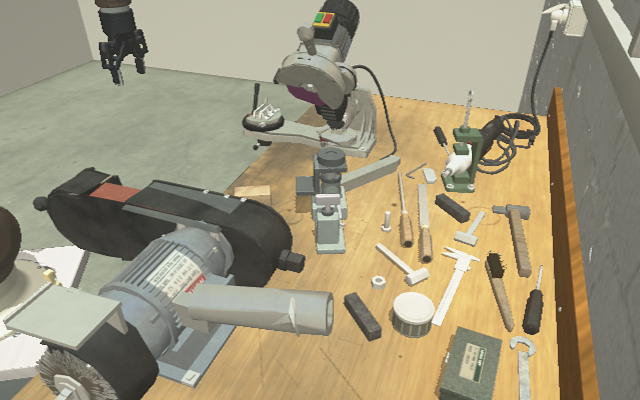

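The top view shows the lift at about (267,200), the valve at (322,205) and the block at (247,260), in front of the toe. A belt grinder at (340,300) stands between the base and the valve. I'll check its height and move above the block.

```bash
python3 - <<'E'
from h import *
c1,T1=cam('top');c2,T2=cam('side')
print(c1['camera_matrix'])
for n,a,b in [('knob',(373,240),(293,262)),('red belt',(285,370),(115,195)),('beltTopEnd',(362,262),(292,235)),('cleanvalve',(321,203),(328,198)),('weight',(269,183),(330,157))]:
    A=[];B=[]
    for c,T,u in((c1,T1,a),(c2,T2,b)):
        o=T[:3,3]; d=ray(c,T,u,0)-o; d/=np.linalg.norm(d); M=np.eye(3)-np.outer(d,d); A.append(M);B.append(M@o)
    p=np.linalg.lstsq(np.vstack(A),np.hstack(B),rcond=None); print(n,p[0].round(3),p[1].round(5))
E
```

```text
[[381.10433639   0.         317.47446744]
 [  0.         381.10433639 204.45058515]
 [  0.           0.           1.        ]]
knob [ 0.578 -0.066  0.075] [3.e-05]
red belt [0.259 0.124 0.132] [0.0003]
beltTopEnd [ 0.55  -0.038  0.114] [0.0015]
cleanvalve [0.662 0.072 0.115] [1.e-05]
weight [0.694 0.202 0.138] [1.e-05]
```

Call:
arm_command:
  series:
    - [-0.04,-0.02,-0.01,-0.1]
    - [-0.08,-0.04,-0.02,-0.2]
    - [-0.12,-0.06,-0.03,-0.3]
    - [-0.16,-0.08,-0.04,-0.4]
    - [-0.2,-0.1,-0.05,-0.456]

```text
time: 2.55
ee_pos: [0.3784, 0.3145, 0.2818]
tcp_rot: [180.0, 0.0, -179.8]
wrist_force: [0.9, 1.1, -0.3]
opening: 0.0854
grasp_force: 0.0
```

Call:
arm_command:
  series:
    - [-0.03,-0.03,0.01,0]
    - [-0.06,-0.06,0.02,0]
    - [-0.09,-0.08,0.02,0]
    - [-0.09,-0.08,0.02,0]
    - [-0.09,-0.08,0.02,0]

```text
time: 3.05
ee_pos: [0.468, 0.2355, 0.261]
tcp_rot: [-180.0, -0.0, 179.9]
wrist_force: [-0.5, 0.6, 0.2]
opening: 0.0858
grasp_force: 0.0
```

```bash
python3 - <<'E'
from h import *
o=bot.get_obs();print(o['ee_pos'],o['tcp_rot'],o['q'])
c,T=cam('wrist'); cv2.imwrite('pics/w1.png',c['color']); print(c['camera_matrix'])
for t,z in [('block_center',.019),('stop',.019),('valve_grip',.111),('toe',.058),('wood_block',0),('lift',0)]:
    r=bot.mark_of('wrist',t)
    print(t,[(np.round(a['location'],1).tolist(),round(a['confidence'],2),ray(c,T,a['location'],z)[:2].round(4).tolist()) for a in r[:2]])
E
```

```text
[0.46796778 0.23553233 0.26103705] [-1.79993025e+02 -4.11344167e-02  1.79907272e+02] [2.67098135e+01 2.18634364e+00 1.04783243e+01 9.83318410e+01
 1.23224861e-02 2.68025352e+01]
[[278.60920432   0.         317.9589836 ]
 [  0.         278.60920432 202.8824807 ]
 [  0.           0.           1.        ]]
block_center [([328.3, 204.4], 0.86, [0.5144, 0.2503]), ([302.8, 275.7], 0.44, [0.6324, 0.2112])]
stop [([301.6, 284.6], 0.91, [0.6486, 0.209]), ([327.9, 197.4], 0.43, [0.5038, 0.2496])]
valve_grip []
toe [([299.7, 291.1], 0.88, [0.6333, 0.2087])]
wood_block [([328.7, 197.9], 0.96, [0.5102, 0.2516])]
lift [([304.6, 278.9], 0.77, [0.6503, 0.2129]), ([90.6, 333.9], 0.49, [0.7618, -0.1701])]
```

View pics/w1.png

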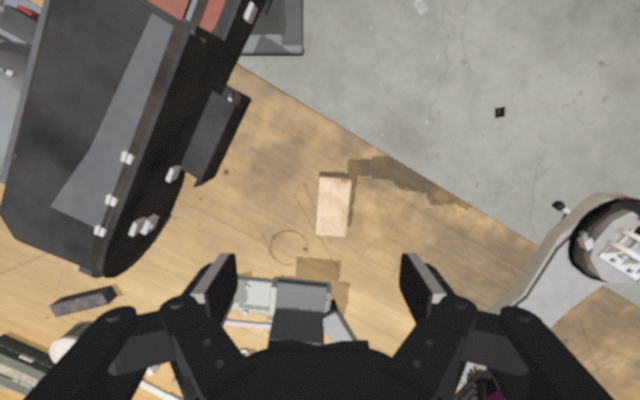

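```bash
python3 - <<'E'
import cv2
im=cv2.imread('pics/w1.png')
cv2.imwrite('pics/w1c.png',cv2.resize(im[160:360,220:380],None,fx=3,fy=3,interpolation=cv2.INTER_CUBIC)[:600])
E
```

```text
(no output)
```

View pics/w1c.png

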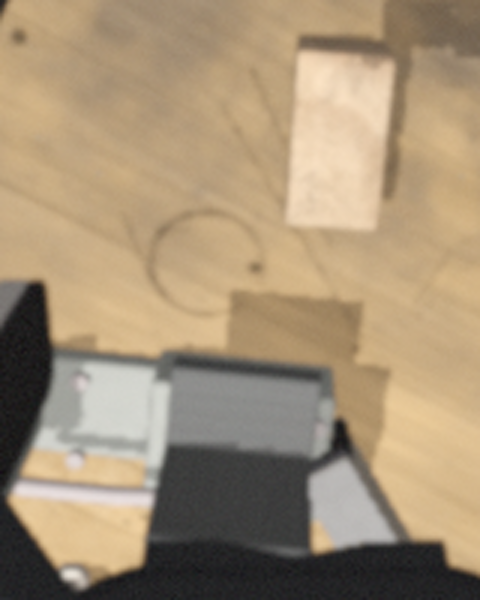

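```bash
python3 - <<'E'
from h import *
c,T=cam('wrist')
W=lambda u,z: ray(c,T,(220+u[0]/3,160+u[1]/3),z)
b=[W(u,.038) for u in[(300,50),(395,58),(375,230),(287,220)]]
print(np.mean(b,0),[np.linalg.norm(b[i]-b[i-1]).round(4) for i in range(4)])
for i,j in((0,3),(1,2)): d=b[j]-b[i];print('byaw',np.degrees(np.arctan2(d[1],d[0])))
for i,j in((0,1),(3,2)): d=b[j]-b[i];print('bperp',np.degrees(np.arctan2(d[1],d[0]))-90)
for z,us in((.070,[(173,367),(323,386)]),(.058,[(170,352),(332,370)]),(.034,[(55,352),(160,358)])):
    p=[W(u,z) for u in us]; d=p[1]-p[0]; print(z,p,np.linalg.norm(d),np.degrees(np.arctan2(d[1],d[0]))-90)
E
```

```text
[0.51232271 0.25749195 0.038     ] [np.float64(0.0826), np.float64(0.0427), np.float64(0.0842), np.float64(0.0424)]
byaw -4.098885284906911
byaw -4.363779100619334
bperp -4.838760705718158
bperp -6.984686250349057
0.07 [array([0.61084067, 0.18103143, 0.07      ]), array([0.62095425, 0.25025297, 0.07      ])] 0.06995645326235045 -8.312361196051441
0.058 [array([0.61055803, 0.17797544, 0.058     ]), array([0.62034826, 0.25495557, 0.058     ])] 0.07760019173760893 -7.2478924333333055
0.034 [array([0.62585204, 0.11563958, 0.034     ]), array([0.62930505, 0.16870897, 0.034     ])] 0.05318160916384981 -3.7227518888745266
```

The crop shows the block top's corners, with its yaw near -4.5°. The toe's front edge runs from (173,367) to (323,386), so the lift's yaw is near -8° and its stop is near (0.650,0.209). The valve position agrees with that.

Call:
arm_command:
  series:
    - [-0.014,0.0245,0.05,0.077]
    - [-0.014,0.0245,0.1,0.077]
    - [-0.014,0.0245,0.15,0.077]
    - [-0.014,0.0245,0.19,0.077]
    - [-0.014,0.0245,0.215,0.077]

```text
time: 3.95
ee_pos: [0.4796, 0.2599, 0.042]
tcp_rot: [-179.9, -0.2, 175.6]
wrist_force: [-0.6, 0.2, 0.5]
opening: 0.0852
grasp_force: 0.0
```

Call:
arm_command:
  series:
    - [0,0,0.015,0]
    - [0,0,0.03,0]
    - [0,0,0.038,0]
    - [0,0,0.038,0]
    - [0,0,0.038,0]

```text
time: 4.45
ee_pos: [0.4823, 0.2609, 0.0093]
tcp_rot: [180.0, 0.1, 175.6]
wrist_force: [-0.5, 0.8, 0.3]
opening: 0.0853
grasp_force: 0.0
```

Call:
arm_command:
  series:
    - [0,0,0,0]
    - [0,0,0,0]
    - [0,0,0,0]
    - [0,0,0,0]
    - [0,0,0,0]
  hand: 0.03
  grip_force: 25

```text
time: 4.95
ee_pos: [0.482, 0.2607, 0.009]
tcp_rot: [180.0, 0.1, 175.6]
wrist_force: [-0.8, -1.4, 5.5]
opening: 0.0441
grasp_force: 26.1
```

Call:
arm_command:
  series:
    - [-0.012,-0.007,0,0.015]
    - [-0.026,-0.015,0,0.03]
    - [-0.04,-0.023,0,0.05]
    - [-0.054,-0.031,0,0.063]
    - [-0.054,-0.031,0,0.063]

```text
time: 5.45
ee_pos: [0.535, 0.2249, 0.009]
tcp_rot: [180.0, 0.1, 171.9]
wrist_force: [3.3, -1.3, 5.1]
opening: 0.0434
grasp_force: 26.0
```

```bash
python3 - <<'E'
from h import *
o=bot.get_obs();print(o['ee_pos'],o['tcp_rot'],o['wrist_force'])
c,T=cam('wrist'); cv2.imwrite('pics/w2.png',c['color']); print(T.round(3).tolist())
for t,z in [('block_center',.019),('stop',.019),('toe',.058),('lift',0)]:
    r=bot.mark_of('wrist',t)
    print(t,[(np.round(a['location'],1).tolist(),round(a['confidence'],2),ray(c,T,a['location'],z)[:2].round(4).tolist()) for a in r[:2]])
E
```

```text
[0.53500288 0.22488671 0.00901326] [1.79960442e+02 1.25204965e-01 1.71897606e+02] [ 3.33817308 -1.28387121  5.14429273]
[[0.141, -0.944, -0.299, 0.459], [0.99, 0.135, 0.041, 0.235], [0.001, -0.302, 0.953, 0.152], [0.0, 0.0, 0.0, 1.0]]
block_center [([313.5, 319.4], 0.66, [0.5697, 0.2171])]
stop []
toe []
lift []
```

View pics/w2.png

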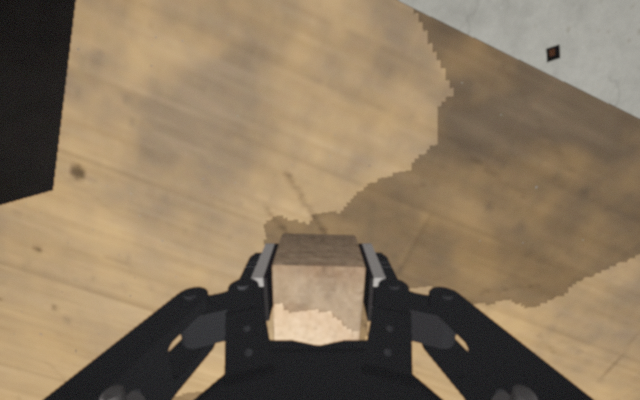

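The block sits square between the pads, with its rear top edge at about (272–363,264). The lift is hidden by the gripper, so I'll use the side and top views.

```bash
python3 - <<'E'
from h import *
c,T=cam('wrist'); a=ray(c,T,(272,265),.038);b=ray(c,T,(363,265),.038);print('rear edge',a,b,np.linalg.norm(a-b))
o=[]
for n,(x,y) in (('top',(225,170)),('side',(230,130))):
    c,T=cam(n); o.append(cv2.resize(c['color'][y:y+100,x:x+130],None,fx=5,fy=5,interpolation=cv2.INTER_CUBIC)); 
    for t,z in [('stop',.019),('toe',.058),('valve_grip',.111),('block_center',.019)]:
        r=bot.mark_of(n,t); print(n,t,[(np.round(q['location'],1).tolist(),round(q['confidence'],2),ray(c,T,q['location'],z)[:2].round(4).tolist()) for q in r[:2]])
cv2.imwrite('pics/ts.png',cv2.resize(np.hstack(o),(800,308)))
E
```

```text
rear edge [0.52002249 0.2059093  0.038     ] [0.52590059 0.24740651 0.038     ] 0.041911457879194175
top stop [([270.9, 210.0], 0.69, [0.6509, 0.2076])]
top toe [([266.1, 212.0], 0.82, [0.6377, 0.2143])]
top valve_grip [([319.0, 203.2], 0.69, [0.6601, 0.0772])]
top block_center [([267.5, 216.4], 0.64, [0.6327, 0.2152]), ([262.6, 238.8], 0.55, [0.571, 0.2223])]
side stop [([309.8, 205.1], 0.77, [0.6436, 0.1951]), ([326.9, 199.3], 0.17, [0.6873, 0.213])]
side toe [([305.9, 188.5], 0.83, [0.6367, 0.2069])]
side valve_grip [([328.0, 199.2], 0.79, [0.6638, 0.0737])]
side block_center [([273.6, 203.7], 0.68, [0.5606, 0.2149])]
```

View pics/ts.png

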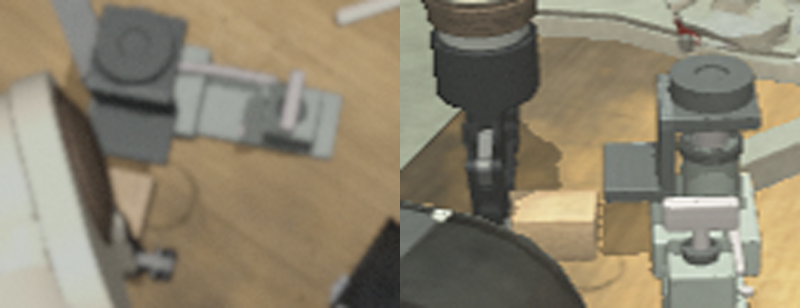

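The block lines up with the lift and sits about 44 mm short of home. I'll advance most of the way, then creep.

Call:
arm_command:
  series:
    - [-0.01,0,0,0]
    - [-0.02,0,0,0]
    - [-0.028,0,0,0]
    - [-0.034,0,0,0]
    - [-0.036,0,0,0]

```text
time: 6.75
ee_pos: [0.5682, 0.2211, 0.009]
tcp_rot: [180.0, -0.1, 172.0]
wrist_force: [-7.3, 2.0, 11.2]
opening: 0.044
grasp_force: 26.8
```

Call:
arm_command:
  series:
    - [-0.001,0,0,0]
    - [-0.002,0,0,0]
    - [-0.003,0,0,0]
    - [-0.004,0,0,0]
    - [-0.004,0,0,0]

```text
time: 7.25
ee_pos: [0.5718, 0.2206, 0.009]
tcp_rot: [180.0, -0.1, 172.0]
wrist_force: [-5.6, 1.0, 9.4]
opening: 0.0443
grasp_force: 26.6
```

Call:
arm_command:
  series:
    - [-0.001,0,0,0]
    - [-0.002,0,0,0]
    - [-0.003,0,0,0]
    - [-0.004,0,0,0]
    - [-0.004,0,0,0]

```text
time: 7.75
ee_pos: [0.5741, 0.2203, 0.009]
tcp_rot: [180.0, -0.3, 172.1]
wrist_force: [-14.9, 2.4, 15.3]
opening: 0.0439
grasp_force: 27.2
```

Call:
arm_command:
  series:
    - [-0.0005,0,0,0]
    - [-0.001,0,0,0]
    - [-0.0015,0,0,0]
    - [-0.002,0,0,0]
    - [-0.002,0,0,0]

```text
time: 8.25
ee_pos: [0.5742, 0.2201, 0.009]
tcp_rot: [180.0, -0.5, 172.1]
wrist_force: [-25.0, 2.3, 20.8]
opening: 0.0441
grasp_force: 27.1
```

Call:
arm_command:
  series:
    - [0.001,0,0,0]
    - [0.002,0,0,0]
    - [0.002,0,0,0]
    - [0.002,0,0,0]
    - [0.002,0,0,0]

```text
time: 8.75
ee_pos: [0.5742, 0.2202, 0.009]
tcp_rot: [180.0, -0.2, 172.1]
wrist_force: [-14.5, 1.7, 14.7]
opening: 0.0439
grasp_force: 26.1
```

```bash
python3 - <<'E'
from h import *
ob=bot.get_obs();print(ob['ee_pos'],ob['tcp_rot'],ob['wrist_force'],ob['torque'])
o=[]
for n,(x,y,w,h) in (('wrist',(220,200,200,150)),('side',(260,130,100,75))):
    c,T=cam(n); o.append(cv2.resize(c['color'][y:y+h,x:x+w],(400,300),interpolation=cv2.INTER_CUBIC)); 
    if n=='side': print(c['camera_matrix'][0][0],[proj(c,T,p).round(1).tolist() for p in ([.6513,.2085,.034],[.616,.2156,.058])])
cv2.imwrite('pics/ws.png',np.hstack(o))
E
```

```text
[0.57422587 0.22015784 0.00898428] [179.98281679  -0.23345835 172.06406608] [-14.49271779   1.6987277   14.71918869] [ 0.06454082  2.6139184  -0.17622102]
474.6413091477798 [[312.2, 196.3], [296.5, 187.3]]
```

View pics/ws.png

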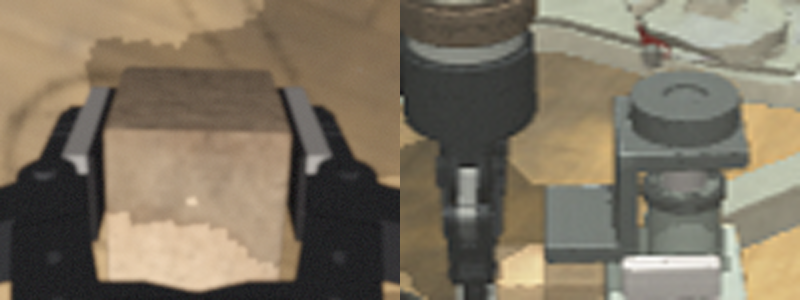

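The block's rear edge hasn't moved in the grip: it's still at row 265. Contact came about 4 mm sooner than I estimated, so the gripper body may have been near the toe. I'll release, back off and look.

Call:
arm_command:
  series:
    - [0.001,0,0,0]
    - [0.001,0,0,0]
    - [0.001,0,0,0]
    - [0.001,0,0,0]
    - [0.001,0,0,0]
  hand: 0.075

```text
time: 9.35
ee_pos: [0.5757, 0.2194, 0.0081]
tcp_rot: [-180.0, -0.0, 172.0]
wrist_force: [0.2, -0.1, -0.7]
opening: 0.0751
grasp_force: 0.0
```

Call:
arm_command:
  series:
    - [0.012,0,0,0]
    - [0.025,0,0,0]
    - [0.036,0,0,0]
    - [0.04,0,0,0]
    - [0.04,0,0,0]

```text
time: 9.85
ee_pos: [0.5356, 0.2253, 0.0085]
tcp_rot: [180.0, 0.0, 172.0]
wrist_force: [0.2, -0.2, 0.3]
opening: 0.0752
grasp_force: 0.0
```

Call:
arm_command:
  series:
    - [0,0,0,0]
    - [0,0,0,0]
    - [0,0,0,0]
    - [0,0,0,0]
    - [0,0,0,0]
  hand: 0.0

```text
time: 10.35
ee_pos: [0.5362, 0.225, 0.0082]
tcp_rot: [-180.0, -0.0, 172.0]
wrist_force: [-0.1, 0.8, 0.5]
opening: 0.0015
grasp_force: 0.0
```

```bash
python3 - <<'E'
from h import *
ob=bot.get_obs();print(ob['ee_pos'],ob['tcp_rot'],ob['wrist_force'],ob['opening'])
o=[]
for n,(x,y,w,h) in (('wrist',(220,220,200,150)),('side',(265,160,80,60))):
    c,T=cam(n); cv2.imwrite(f'pics/{n}3.png',c['color']); o.append(cv2.resize(c['color'][y:y+h,x:x+w],(400,300),interpolation=cv2.INTER_CUBIC)); 
cv2.imwrite('pics/ws3.png',np.hstack(o))
E
```

```text
[0.53620554 0.22499223 0.00816791] [-1.79992508e+02 -6.73128729e-03  1.71980871e+02] [-0.14747125  0.8455337   0.53331011] 0.0015349132557342061
```

View pics/ws3.png

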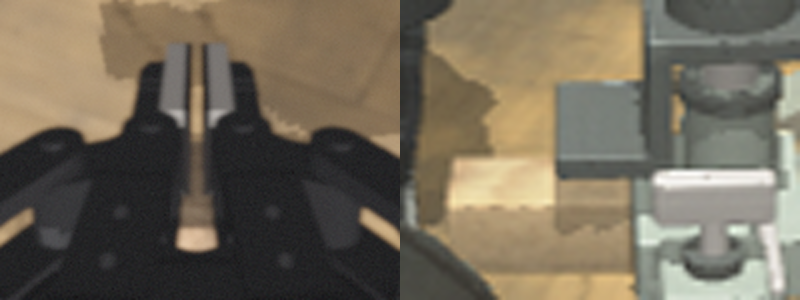

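The side view shows the block's front end at (632,235) in the crop, at the base's edge. A gentle push with closed fingers on the rear end will confirm it's seated.

Call:
arm_command:
  series:
    - [-0.004,0,0,0]
    - [-0.008,0,0,0]
    - [-0.01,0,0,0]
    - [-0.011,0,0,0]
    - [-0.012,0,0,0]

```text
time: 10.95
ee_pos: [0.5481, 0.2233, 0.0082]
tcp_rot: [-180.0, -0.0, 172.0]
wrist_force: [0.5, -0.2, -0.7]
opening: 0.0002
grasp_force: 0.0
```

Call:
arm_command:
  series:
    - [-0.001,0,0,0]
    - [-0.002,0,0,0]
    - [-0.003,0,0,0]
    - [-0.003,0,0,0]
    - [-0.003,0,0,0]

```text
time: 11.45
ee_pos: [0.5509, 0.223, 0.0083]
tcp_rot: [-180.0, -0.0, 172.0]
wrist_force: [0.4, -0.5, 0.7]
opening: 0.0004
grasp_force: 0.0
```

Call:
arm_command:
  series:
    - [-0.0005,0,0,0]
    - [-0.001,0,0,0]
    - [-0.0015,0,0,0]
    - [-0.002,0,0,0]
    - [-0.002,0,0,0]

```text
time: 11.95
ee_pos: [0.5524, 0.2227, 0.0082]
tcp_rot: [-180.0, -0.1, 172.0]
wrist_force: [-4.8, 1.2, 2.8]
opening: 0.0001
grasp_force: 2.5
```

Call:
arm_command:
  series:
    - [-0.0005,0,0,0]
    - [-0.001,0,0,0]
    - [-0.001,0,0,0]
    - [-0.001,0,0,0]
    - [-0.001,0,0,0]

```text
time: 12.45
ee_pos: [0.5525, 0.2227, 0.0083]
tcp_rot: [-180.0, -0.2, 172.0]
wrist_force: [-11.0, 0.5, 5.7]
opening: -0.0003
grasp_force: 5.1
```

The block is seated: 11 N with no further advance. I'll back off and look from above to check it's centred and square.

Call:
arm_command:
  series:
    - [0.015,0,-0.01,0]
    - [0.04,0,-0.05,0]
    - [0.07,0,-0.09,0]
    - [0.085,0,-0.13,0]
    - [0.085,0,-0.17,0]

```text
time: 12.95
ee_pos: [0.4684, 0.2346, 0.1805]
tcp_rot: [180.0, 0.1, 172.0]
wrist_force: [1.4, 0.6, -0.7]
opening: 0.0002
grasp_force: 0.0
```

Call:
arm_command:
  series:
    - [0.0,0,-0.04,0]
    - [0,0,-0.06,0]
    - [0,0,-0.06,0]
    - [0,0,-0.06,0]
    - [0,0,-0.06,0]

```text
time: 13.45
ee_pos: [0.4696, 0.2342, 0.2369]
tcp_rot: [-179.9, -0.1, 172.0]
wrist_force: [0.8, 0.5, -0.1]
opening: -0.0001
grasp_force: 0.0
```

```bash
python3 - <<'E'
from h import *
ob=bot.get_obs();print(ob['ee_pos'],ob['tcp_rot'],ob['wrist_force'],ob['opening'])
c,T=cam('wrist'); cv2.imwrite('pics/w4.png',c['color'])
print(proj(c,T,[.6,.216,.04]))
u,v=proj(c,T,[.6,.216,.04]).astype(int); x,y=u-70,v-50; print(x,y)
cv2.imwrite('pics/w4c.png',cv2.resize(c['color'][y:y+110,x:x+140],None,fx=5,fy=5,interpolation=cv2.INTER_CUBIC))
E
```

```text
[0.46957304 0.23420191 0.23686725] [-1.79935798e+02 -7.84605673e-02  1.71984110e+02] [ 0.75390038  0.51482248 -0.11209575] -0.00011377645421929453
[318.35044204 272.98156389]
248 222
```

View pics/w4c.png

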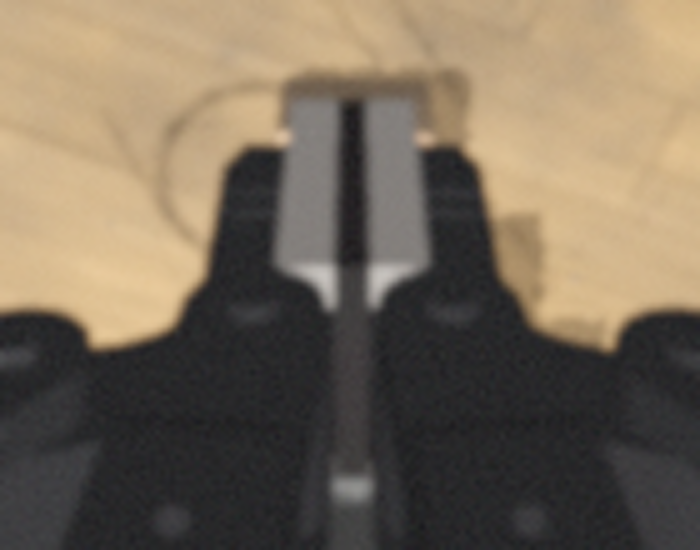

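The closed fingers hide the block, so I'll open them and take one more look.

Call:
arm_command:
  series:
    - [0.0,0,-0.01,0]
    - [0,0,-0.02,0]
    - [0,0,-0.02,0]
    - [0,0,-0.02,0]
    - [0,0,-0.02,0]
  hand: 0.085

```text
time: 14.0
ee_pos: [0.4697, 0.2344, 0.2581]
tcp_rot: [-180.0, -0.0, 172.0]
wrist_force: [0.7, 0.4, -0.8]
opening: 0.0721
grasp_force: 0.0
```

```bash
python3 - <<'E'
from h import *
ob=bot.get_obs();print(ob['ee_pos'],ob['tcp_rot'],ob['opening'])
c,T=cam('wrist'); cv2.imwrite('pics/w5.png',c['color']); np.save('T5.npy',T)
cv2.imwrite('pics/w5c.png',cv2.resize(c['color'][235:335,240:400],None,fx=5,fy=5,interpolation=cv2.INTER_CUBIC))
ct,Tt=cam('top'); cv2.imwrite('pics/top5.png',ct['color'])
E
```

```text
[0.46974784 0.23442003 0.25807587] [-1.79992182e+02 -1.05504178e-02  1.71991909e+02] 0.07205215684510125
```

View pics/w5c.png

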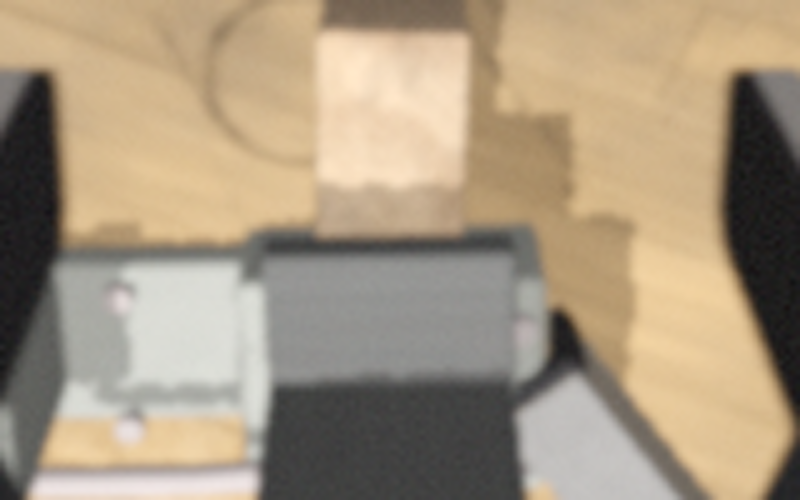

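```bash
python3 - <<'E'
from h import *
c,_=cam('wrist'); T=np.load('T5.npy')
W=lambda u,z: ray(c,T,(240+u[0]/5-.4,235+u[1]/5-.4),z)
th=np.radians(-8); X=np.array([np.cos(th),np.sin(th)]);Y=np.array([-X[1],X[0]])
for n,z,us in(('block rear',.038,[(317,30),(470,30)]),('block near toe',.038,[(317,225),(463,225)]),('toe top front',.070,[(263,254),(515,250)]),('toe back',.070,[(267,380),(517,380)]),('base out',.034,[(243,300),(547,300)])):
    p=[W(u,z)[:2] for u in us]; m=np.mean(p,0);d=p[1]-p[0]
    print(n,m.round(4),'lat',((m-[.646,.2096])@Y).round(4),'s',((m-[.646,.2096])@X).round(4),'w',np.linalg.norm(d).round(4),'yaw',(np.degrees(np.arctan2(d[1],d[0]))-90).round(2))
E
```

```text
block rear [0.5626 0.2217] lat 0.0004 s -0.0843 w 0.0436 yaw -8.04
block near toe [0.6256 0.2118] lat -0.0007 s -0.0205 w 0.0436 yaw -8.04
toe top front [0.6136 0.2132] lat -0.0009 s -0.0326 w 0.0692 yaw -6.99
toe back [0.6552 0.2082] lat -0.0001 s 0.0093 w 0.0709 yaw -8.05
base out [0.6546 0.2092] lat 0.0008 s 0.0086 w 0.0936 yaw -8.04
```

In the crop the block shows at (317–470, 30–235) with the toe at (262–517, 252). It's centred within 1 mm, square and home. Next is the valve.

Call:
arm_command:
  series:
    - [-0.035,-0.022,0,0]
    - [-0.07,-0.044,0,0]
    - [-0.105,-0.066,0,0]
    - [-0.14,-0.088,0,0]
    - [-0.16,-0.1,0,0]
  hand: 0.07

```text
time: 14.65
ee_pos: [0.6159, 0.1109, 0.2573]
tcp_rot: [-180.0, -0.0, 171.9]
wrist_force: [-0.0, 0.3, -0.0]
opening: 0.0699
grasp_force: 0.0
```

```bash
python3 - <<'E'
from h import *
ob=bot.get_obs();print(ob['ee_pos'],ob['tcp_rot'],ob['opening'],ob['q'])
for n in ('wrist','top'):
    c,T=cam(n); cv2.imwrite(f'pics/{n}6.png',c['color'])
    print([(q['location'],q['confidence'],ray(c,T,q['location'],.111).round(4)) for q in bot.mark_of(n,'valve_grip')[:2]])
E
```

```text
[0.61592962 0.11090198 0.25730258] [-1.79966062e+02 -4.00807058e-02  1.71897714e+02] 0.06993736973567136 [ 1.02160308e+01  1.67735787e+01  2.66301484e+01  9.99052860e+01
 -1.96212981e-02  1.83183136e+01]
[([294.1, 234.8], 0.73, array([0.6634, 0.0767, 0.111 ]))]
[]
```

Call:
arm_command:
  series:
    - [-0.025,-0.014,0.0,0]
    - [-0.05,-0.028,0.02,0]
    - [-0.05,-0.028,0.06,0]
    - [-0.05,-0.028,0.1,0]
    - [-0.05,-0.028,0.125,0]

```text
time: 15.35
ee_pos: [0.6581, 0.0793, 0.1303]
tcp_rot: [-180.0, -0.2, 172.1]
wrist_force: [0.6, -0.2, -0.1]
opening: 0.0703
grasp_force: 0.0
```

Call:
arm_command:
  series:
    - [0,0,0.015,0]
    - [0,0,0.03,0]
    - [0,0,0.038,0]
    - [0,0,0.038,0]
    - [0,0,0.038,0]

```text
time: 15.85
ee_pos: [0.6603, 0.0785, 0.0964]
tcp_rot: [180.0, 0.1, 172.0]
wrist_force: [0.7, 0.6, 0.2]
opening: 0.0696
grasp_force: 0.0
```

Call:
arm_command:
  series:
    - [0,0,0,0]
    - [0,0,0,0]
    - [0,0,0,0]
    - [0,0,0,0]
    - [0,0,0,0]
  hand: 0.005
  grip_force: 25

```text
time: 16.35
ee_pos: [0.6598, 0.0765, 0.0957]
tcp_rot: [-179.8, 0.0, 171.9]
wrist_force: [-2.2, -8.6, 2.8]
opening: 0.0115
grasp_force: 29.5
```

```bash
python3 - <<'E'
from h import *
o=bot.get_obs();print(o['time'],o['ee_pos'],o['tcp_rot'],o['wrist_force'],o['torque'],o['q'],o['opening'])
for n in('side','top'):
    c,T=cam(n); cv2.imwrite(f'pics/{n}7.png',c['color'])
    print(n,[(q['location'],q['confidence']) for q in bot.mark_of(n,'toe')[:2]], 'toe 62/38:',[proj(c,T,[.629,.212,z]).round(1).tolist() for z in(.062,.054,.038)])
E
```

```text
16.35 [0.65977741 0.07654613 0.09567531] [-1.79809890e+02  2.48488973e-02  1.71944090e+02] [-2.1813     -8.58295435  2.84733428] [-1.79044258  0.3693027   0.39521356] [ 6.69936099 20.21368082 13.00871166 82.81942081 -0.19016918 14.75535254] 0.011548096383743933
side [([305.6, 191.7], 0.88)] toe 62/38: [[302.3, 186.2], [302.3, 189.1], [302.5, 194.9]]
top [([267.4, 214.7], 0.94)] toe 62/38: [[266.4, 215.1], [266.8, 215.6], [267.6, 216.6]]
```

```bash
python3 - <<'E'
from h import *
g=lambda f: cv2.GaussianBlur(cv2.imread(f,0),(3,3),0).astype(int)
a,b=g('pics/side3.png'),g('pics/side7.png'); d=abs(a-b)
print('side cols',list(range(286,350,4)))
for r in range(136,216,4): print(r,(d[r:r+4,286:350].reshape(4,16,4).mean((0,2))).astype(int))
c,T=cam('side')
X=np.array([.9903,-.139,0]);Y=np.array([.139,.9903,0]);S=np.array([.646,.2096,0])
for s in(-.035,0):
  for l in(-.035,.035): print(s,l,[proj(c,T,S+s*X+l*Y+[0,0,z]).round(1).tolist() for z in(.074,.062,.05,.038)])
E
```

```text
side cols [286, 290, 294, 298, 302, 306, 310, 314, 318, 322, 326, 330, 334, 338, 342, 346]
136 [  0   0   0   0   1  70  95 108  58  71 103 125 131 130 132  38]
140 [  0   0   0   0   1  79  98  92  66  47  66  83  93 104 101  16]
144 [ 0  0  0  0  1 60 86 89 80 57 84 95 86 77 80 13]
148 [ 0  0  0  0  0 43 71 69 69 68 62 60 65 76 88  9]
152 [ 0  0  0  0  0  7 47 64 62 63 58 62 57 60 23  0]
156 [ 0  0  0  0  1  0  5 39 32 54 62 63 55 27  1  0]
160 [ 0  0  0  0  0  0  4 42 22 21 29 29 25 10  0  0]
164 [ 0  0  0  1  1  0  2 45 61 29 23 27 35 25  6  0]
168 [ 0  0  0  0  1  0  1 33 49 33 67 35 31 15  6  1]
172 [ 0  0  1  2  2  3  1 13 42 35 59 52 27  1  0  0]
176 [ 0  0 12 33 32 37 18 11 28 23 50 39 21  1  0  0]
180 [ 0  1 15 36 36 35 23 11 50 24 50 17  5  0  1  1]
184 [38 40 39 36 36 36 27 10 37 48 45 64 14  1  0  0]
188 [52 52 41 37 37 37 34 13 36 58 72 76 26  4  0  0]
192 [ 62  62  32  14  13  13  12  23  71 114 116 104  15   3   0   1]
196 [ 64  66  29   1   1   0   1   7  48 104 122  44   1   1   1   1]
200 [44 46 17  0  0  0  6  6 19 66 90 10  1  2  0  0]
204 [28 28 17 10 14 18 33 56 44 73 86 29 14  1  0  0]
208 [19 19 20 20 20 21 19 27  5 16 28  8  1  0  0  0]
212 [15 17 26 27 27 28 16 15 40 23 21  8  1  0  0  1]
-0.035 -0.035 [[294.1, 189.9], [294.3, 194.4], [294.4, 198.9], [294.6, 203.3]]
-0.035 0.035 [[294.7, 174.2], [294.8, 178.6], [295.0, 182.9], [295.1, 187.2]]
0 -0.035 [[309.8, 189.7], [309.8, 194.2], [309.9, 198.7], [310.0, 203.1]]
0 0.035 [[309.5, 174.0], [309.6, 178.4], [309.6, 182.7], [309.7, 187.0]]
```

The toe stays visible in the side view at columns 296–306. I'll track its rear top edge there while cracking the valve in small steps.

```bash
cat > track.py <<'E'
import sys
from h import *
def edge(im):
    p=cv2.GaussianBlur(im,(3,3),0)[165:205,297:307].astype(float).mean(1)
    k=p[:,2]-p[:,0]   # red-blue: tan bench vs grey toe
    k=np.interp(np.arange(0,39.01,.05),np.arange(40),k)
    up=k[:20].max(); th=(up+np.median(k[300:500]))/2
    return 165+np.argmax(k<th)*.05, p
o=bot.get_obs()
r=[]
for i in range(int(sys.argv[1])):
    t=bot.get_obs()['time']; im=bot.camera('side')['color']; e,p=edge(im); r.append((round(t,2),round(e,2)))
print('yaw',round(o['tcp_rot'][2],2),'F',o['wrist_force'].round(1),'Tz',round(o['torque'][2],2),r)
if len(sys.argv)>2: print((p[:,2]-p[:,0]).astype(int),p.mean(1).astype(int))
E
python3 track.py 3 v
```

```text
yaw 171.94 F [-2.  -8.3  3.1] Tz 0.39 [(16.6, np.float64(175.95)), (16.65, np.float64(175.95)), (16.7, np.float64(175.95))]
[68 66 65 66 68 68 68 69 71 74 64 32  7  1  1  2  1  1  1  1  1  1  1  1
  1  1  1  2  2  3 18 43 53 51 52 52 50 47 46 45] [144 142 141 143 146 146 146 147 148 150 142 115  93  87  87  87  87  87
  87  87  87  87  87  87  87  88  86  79  74  75  94 125 140 141 143 142
 131 122 120 120]
```

Call:
arm_command:
  series:
    - [0,-0.002,0,-0.04]
    - [0,-0.002,0,-0.08]
    - [0,-0.002,0,-0.12]
    - [0,-0.002,0,-0.16]
    - [0,-0.002,0,-0.2]

```text
time: 17.25
ee_pos: [0.6598, 0.076, 0.0957]
tcp_rot: [-180.0, 0.0, -176.5]
wrist_force: [-0.2, -2.1, 1.9]
opening: 0.0115
grasp_force: 25.4
```

```bash
python3 track.py 3 v
```

```text
yaw -176.49 F [-0.2 -2.1  1.9] Tz -0.08 [(17.25, np.float64(176.0)), (17.3, np.float64(176.0)), (17.35, np.float64(176.0))]
[68 66 66 67 68 68 68 69 70 74 64 33  8  1  2  2  1  1  1  1  1  1  1  1
  1  1  1  2  2  3 18 42 52 51 52 52 50 47 46 45] [144 142 141 143 146 146 146 146 148 150 142 115  93  87  87  87  87  87
  87  87  87  87  87  87  87  88  86  79  74  75  93 125 140 141 143 142
 131 122 121 120]
```

Call:
arm_command:
  series:
    - [0,0,0,-0.02]
    - [0,0,0,-0.04]
    - [0,0,0,-0.05]
    - [0,0,0,-0.05]
    - [0,0,0,-0.05]

```text
time: 17.9
ee_pos: [0.6598, 0.0759, 0.0957]
tcp_rot: [-180.0, 0.0, -173.7]
wrist_force: [0.1, -5.4, 5.3]
opening: 0.0114
grasp_force: 25.8
```

```bash
python3 track.py 2
```

```text
yaw -173.68 F [ 0.1 -5.4  5.3] Tz -0.02 [(17.9, np.float64(176.0)), (17.95, np.float64(176.0))]
```

Call:
arm_command:
  series:
    - [0,0,0,-0.02]
    - [0,0,0,-0.04]
    - [0,0,0,-0.05]
    - [0,0,0,-0.05]
    - [0,0,0,-0.05]

```text
time: 18.5
ee_pos: [0.6598, 0.0758, 0.0957]
tcp_rot: [-179.9, 0.0, -170.8]
wrist_force: [0.0, -5.7, 4.4]
opening: 0.0117
grasp_force: 25.8
```

```bash
python3 track.py 3
```

```text
yaw -170.82 F [ 0.  -5.7  4.4] Tz -0.05 [(18.5, np.float64(176.0)), (18.55, np.float64(176.0)), (18.6, np.float64(176.0))]
```

Call:
arm_command:
  series:
    - [0,0,0,-0.02]
    - [0,0,0,-0.04]
    - [0,0,0,-0.05]
    - [0,0,0,-0.05]
    - [0,0,0,-0.05]

```text
time: 19.15
ee_pos: [0.6599, 0.0757, 0.0957]
tcp_rot: [-179.9, 0.0, -168.0]
wrist_force: [0.9, -7.0, 5.4]
opening: 0.0112
grasp_force: 25.8
```

```bash
python3 track.py 2
```

```text
yaw -167.96 F [ 0.9 -7.   5.4] Tz -0.05 [(19.15, np.float64(176.0)), (19.2, np.float64(175.95))]
```

Call:
arm_command:
  series:
    - [0,0,0,-0.02]
    - [0,0,0,-0.04]
    - [0,0,0,-0.05]
    - [0,0,0,-0.05]
    - [0,0,0,-0.05]

```text
time: 19.75
ee_pos: [0.6598, 0.0756, 0.0957]
tcp_rot: [-179.9, 0.0, -165.1]
wrist_force: [1.0, -7.3, 4.9]
opening: 0.0118
grasp_force: 25.8
```

```bash
python3 track.py 3
```

```text
yaw -165.1 F [ 1.  -7.3  4.9] Tz -0.0 [(19.75, np.float64(175.95)), (19.8, np.float64(176.0)), (19.85, np.float64(176.0))]
```

At 0.40 rad with no sinking yet.

Call:
arm_command:
  series:
    - [0,0,0,-0.02]
    - [0,0,0,-0.04]
    - [0,0,0,-0.05]
    - [0,0,0,-0.05]
    - [0,0,0,-0.05]

```text
time: 20.4
ee_pos: [0.6599, 0.0755, 0.0957]
tcp_rot: [-179.9, 0.0, -162.2]
wrist_force: [1.1, -6.6, 4.7]
opening: 0.0112
grasp_force: 25.8
```

```bash
python3 track.py 2
```

```text
yaw -162.25 F [ 1.1 -6.6  4.7] Tz -0.05 [(20.4, np.float64(176.0)), (20.45, np.float64(176.0))]
```

Call:
arm_command:
  series:
    - [0,0,0,-0.02]
    - [0,0,0,-0.04]
    - [0,0,0,-0.05]
    - [0,0,0,-0.05]
    - [0,0,0,-0.05]

```text
time: 21.0
ee_pos: [0.6599, 0.0754, 0.0957]
tcp_rot: [-179.9, 0.0, -159.4]
wrist_force: [1.0, -8.9, 5.0]
opening: 0.0115
grasp_force: 25.8
```

```bash
python3 track.py 3
```

```text
yaw -159.39 F [ 1.  -8.9  5. ] Tz -0.03 [(21.0, np.float64(176.0)), (21.05, np.float64(176.0)), (21.1, np.float64(176.0))]
```

Call:
arm_command:
  series:
    - [0,0,0,-0.02]
    - [0,0,0,-0.04]
    - [0,0,0,-0.05]
    - [0,0,0,-0.05]
    - [0,0,0,-0.05]

```text
time: 21.65
ee_pos: [0.66, 0.0752, 0.0957]
tcp_rot: [-179.9, 0.0, -156.5]
wrist_force: [0.9, -8.4, 4.5]
opening: 0.0115
grasp_force: 25.8
```

```bash
python3 track.py 2
```

```text
yaw -156.53 F [ 0.9 -8.4  4.5] Tz -0.05 [(21.65, np.float64(176.0)), (21.7, np.float64(176.0))]
```

Call:
arm_command:
  series:
    - [0,0,0,-0.02]
    - [0,0,0,-0.04]
    - [0,0,0,-0.05]
    - [0,0,0,-0.05]
    - [0,0,0,-0.05]

```text
time: 22.25
ee_pos: [0.66, 0.0751, 0.0957]
tcp_rot: [-179.9, 0.0, -153.7]
wrist_force: [1.0, -9.0, 5.1]
opening: 0.0113
grasp_force: 25.8
```

```bash
python3 track.py 3
```

```text
yaw -153.67 F [ 1.  -9.   5.1] Tz -0.05 [(22.25, np.float64(176.85)), (22.3, np.float64(176.9)), (22.35, np.float64(177.05))]
```

The toe is sinking at about 5 mm/s, so I'll hold here.

Call:
arm_command:
  series:
    - [0,0,0,0]
    - [0,0,0,0]
    - [0,0,0,0]
    - [0,0,0,0]
    - [0,0,0,0]

```text
time: 22.9
ee_pos: [0.66, 0.0751, 0.0957]
tcp_rot: [-179.9, 0.0, -153.7]
wrist_force: [1.1, -7.8, 4.3]
opening: 0.0117
grasp_force: 25.8
```

```bash
python3 track.py 2
```

```text
yaw -153.67 F [ 1.1 -7.8  4.3] Tz -0.11 [(22.9, np.float64(178.05)), (22.95, np.float64(178.2))]
```

Call:
arm_command:
  series:
    - [0,0,0,0]
    - [0,0,0,0]
    - [0,0,0,0]
    - [0,0,0,0]
    - [0,0,0,0]

```text
time: 23.5
ee_pos: [0.66, 0.0751, 0.0957]
tcp_rot: [-179.9, 0.0, -153.7]
wrist_force: [1.1, -10.5, 3.8]
opening: 0.0115
grasp_force: 25.8
```

```bash
python3 track.py 2
```

```text
yaw -153.67 F [  1.1 -10.5   3.8] Tz -0.08 [(23.5, np.float64(179.35)), (23.55, np.float64(179.45))]
```

Call:
arm_command:
  series:
    - [0,0,0,0]
    - [0,0,0,0]
    - [0,0,0,0]
    - [0,0,0,0]
    - [0,0,0,0]

```text
time: 24.1
ee_pos: [0.66, 0.0751, 0.0957]
tcp_rot: [-179.9, 0.0, -153.7]
wrist_force: [0.5, -8.1, 4.3]
opening: 0.0118
grasp_force: 25.8
```

```bash
python3 track.py 2
```

```text
yaw -153.67 F [ 0.5 -8.1  4.3] Tz -0.03 [(24.1, np.float64(180.55)), (24.15, np.float64(180.7))]
```

Call:
arm_command:
  series:
    - [0,0,0,0]
    - [0,0,0,0]
    - [0,0,0,0]
    - [0,0,0,0]
    - [0,0,0,0]

```text
time: 24.7
ee_pos: [0.6601, 0.0751, 0.0957]
tcp_rot: [-179.9, 0.0, -153.7]
wrist_force: [0.7, -8.7, 4.5]
opening: 0.0116
grasp_force: 25.8
```

Call:
arm_command:
  series:
    - [0,0,0,0]
    - [0,0,0,0]
    - [0,0,0,0]
    - [0,0,0,0]
    - [0,0,0,0]

```text
time: 25.2
ee_pos: [0.6601, 0.0751, 0.0957]
tcp_rot: [-179.9, 0.0, -153.7]
wrist_force: [1.5, -9.2, 4.5]
opening: 0.0115
grasp_force: 25.8
```

```bash
python3 track.py 2
```

```text
yaw -153.67 F [ 1.5 -9.2  4.5] Tz -0.07 [(25.2, np.float64(182.75)), (25.25, np.float64(182.8))]
```

Call:
arm_command:
  series:
    - [0,0,0,0]
    - [0,0,0,0]
    - [0,0,0,0]
    - [0,0,0,0]
    - [0,0,0,0]

```text
time: 25.8
ee_pos: [0.6601, 0.0751, 0.0957]
tcp_rot: [-179.9, 0.0, -153.7]
wrist_force: [1.9, -8.9, 4.7]
opening: 0.0116
grasp_force: 25.8
```

```bash
python3 track.py 2
```

```text
yaw -153.67 F [ 1.9 -8.9  4.7] Tz -0.07 [(25.8, np.float64(183.65)), (25.85, np.float64(183.65))]
```

Call:
arm_command:
  series:
    - [0,0,0,0]
    - [0,0,0,0]
    - [0,0,0,0]
    - [0,0,0,0]
    - [0,0,0,0]

```text
time: 26.4
ee_pos: [0.66, 0.0751, 0.0957]
tcp_rot: [-179.9, 0.0, -153.7]
wrist_force: [0.9, -8.5, 4.6]
opening: 0.0114
grasp_force: 25.8
```

```bash
python3 track.py 2
```

```text
yaw -153.67 F [ 0.9 -8.5  4.6] Tz -0.0 [(26.4, np.float64(183.7)), (26.45, np.float64(183.75))]
```

The toe has stopped on the block: the edge is steady at 183.7. I'll shut the valve fully.

Call:
arm_command:
  series:
    - [0,0,0,0.1]
    - [0,0,0,0.2]
    - [0,0,0,0.3]
    - [0,0,0,0.4]
    - [0,0,0,0.5]

```text
time: 27.0
ee_pos: [0.6598, 0.0763, 0.0957]
tcp_rot: [-180.0, 0.0, 177.5]
wrist_force: [-0.2, -1.7, 5.2]
opening: 0.0112
grasp_force: 26.1
```

Call:
arm_command:
  series:
    - [0,0,0,0.05]
    - [0,0,0,0.1]
    - [0,0,0,0.12]
    - [0,0,0,0.14]
    - [0,0,0,0.14]

```text
time: 27.5
ee_pos: [0.6598, 0.0765, 0.0958]
tcp_rot: [180.0, 0.0, 169.8]
wrist_force: [1.1, -3.6, 5.4]
opening: 0.0116
grasp_force: 49.9
```

```bash
python3 track.py 2
```

```text
yaw 169.8 F [ 1.1 -3.6  5.4] Tz 1.14 [(27.5, np.float64(183.55)), (27.55, np.float64(183.55))]
```

It's against the shut stop, with torque at 1.1 N m. Now I'll release and rise.

Call:
arm_command:
  series:
    - [0,0,0,0]
    - [0,0,0,0]
    - [0,0,0,0]
    - [0,0,0,0]
    - [0,0,0,0]
  hand: 0.06

```text
time: 28.1
ee_pos: [0.6595, 0.0765, 0.0951]
tcp_rot: [180.0, -0.0, 169.7]
wrist_force: [0.5, 0.2, -0.3]
opening: 0.0599
grasp_force: 0.0
```

Call:
arm_command:
  series:
    - [0,0,-0.02,0]
    - [0,0,-0.05,0]
    - [0,0,-0.09,0]
    - [0,0,-0.13,0]
    - [0,0,-0.15,0]

```text
time: 28.6
ee_pos: [0.66, 0.0765, 0.2494]
tcp_rot: [179.9, 0.2, 169.7]
wrist_force: [0.8, -0.3, 0.7]
opening: 0.06
grasp_force: 0.0
```

Call:
arm_command:
  series:
    - [0.03,0,0,0]
    - [0.06,0,0,0]
    - [0.09,0,0,0]
    - [0.09,0,0,0]
    - [0.09,0,0,0]

```text
time: 29.1
ee_pos: [0.5709, 0.0927, 0.2459]
tcp_rot: [180.0, 0.1, 169.7]
wrist_force: [0.4, 0.1, 0.5]
opening: 0.0601
grasp_force: 0.0
```

```bash
python3 track.py 2; python3 - <<'E'
from h import *
c,T=cam('side'); a=c['color']; cv2.imwrite('pics/end.png',a); b=cv2.imread('pics/side3.png')
# T-handle patch now vs shut at start
p=b[192:206,314:342]; m=cv2.matchTemplate(a[186:212,308:348],p,cv2.TM_CCOEFF_NORMED); print(cv2.minMaxLoc(m))
for n in('block_center',): print([(q['location'],q['confidence']) for q in bot.mark_of('side',n)])
c,T=cam('wrist'); g=cv2.inRange(c['color'],(170,170,170),(255,255,255)); cv2.imwrite('pics/wend.png',c['color'])
u,v=proj(c,T,[.66,.0763,.122]); print(u,v)
u,v=int(u),int(v); roi=c['color'][v-45:v+45,u-45:u+45]; s=cv2.cvtColor(roi,cv2.COLOR_BGR2GRAY)
L=cv2.createLineSegmentDetector().detect(s)[0][:,0]
for l in L:
    n=np.hypot(l[2]-l[0],l[3]-l[1])
    if n>18:
        P=[ray(c,T,(l[i]+u-45,l[i+1]+v-45),.122) for i in(0,2)]; d=P[1]-P[0]; print(n.round(1),P[0][:2].round(3),P[1][:2].round(3),(np.degrees(np.arctan2(d[1],d[0]))%180).round(1))
E
```

```text
yaw 169.72 F [0.4 0.1 0.5] Tz -0.04 [(29.1, np.float64(183.85)), (29.15, np.float64(183.85))]
(-0.377312034368515, 0.9583659172058105, (10, 9), (6, 6))
[([292.4, 200.6], 0.94), ([310.8, 202.3], 0.5)]
318.16835309770585 275.5180436664783
37.5 [0.683 0.076] [0.637 0.085] 169.5
36.0 [0.682 0.056] [0.699 0.017] 113.2
35.0 [0.621 0.101] [0.616 0.065] 82.6
21.2 [0.637 0.059] [0.613 0.064] 167.7
34.1 [0.639 0.073] [0.682 0.07 ] 175.1
22.6 [0.653 0.124] [0.65 0.1 ] 82.8
38.5 [0.708 0.018] [0.69  0.061] 111.8
25.3 [0.692 0.022] [0.68  0.049] 112.6
22.6 [0.603 0.058] [0.629 0.056] 173.9
18.8 [0.713 0.063] [0.718 0.084] 77.7
25.1 [0.622 0.065] [0.651 0.061] 172.8
19.0 [0.655 0.099] [0.657 0.12 ] 84.1
```

The handle matches its shut picture with no offset (0.96), and the toe edge is steady on the block.

```bash
python3 track.py 1; python3 -c "
from workcell import bot
print(bot.job_done())"
```

```text
yaw 169.68 F [0.2 0.5 0.4] Tz -0.04 [(29.35, np.float64(183.85))]
the job is handed in; nothing more can be done
None
```

The job is handed in at about 29 s: the block is home, square and centred within about 1 mm, the toe sank onto it at about 6 mm/s, and the valve is shut again with the arm clear; the judge's verdict was not shown.

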